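# Load the slide holder under the spring clip of the light base

## Task

On the white light base, press the raised tail of the spring clip down with one fingertip and, keeping it held down, use the other fingertip to push the slide holder by its raised lip along the guide rails, under the clip's lifted prongs, until it is fully home against both stop pins. Only then let the tail go, so that the prongs come down on the holder and clamp it, and take the hand clear. Push only: do not lift the holder, do not let the clip drop onto it part way in, and leave everything else on the bench where it is.

Things in the scene. Friction and masses are not known exactly. Their poses are not given: they have to be found in the camera images.
- light_base: Fixed inspection light base: white housing, flat aluminium top 35 mm above the table. Origin on the table, below the middle of the stop line where the holder's front edge ends; housing spans x -115 to +22, y -120 to +120 mm. Its +x is the push direction, under the clip, within 0.5 rad of straight away from the robot. A flush opal window lies at the holder's home place.
- stop (a point): Middle of the stop line, on the base's top (x = 0, y = 0 of the light base, axes parallel to it). Two stop pins, 6 mm thick, 9 mm high, stand at y = -37 and +37 mm with their near sides at x = 0. Two guide rails, 6 mm high, run along x from -70 to 0 mm, inner faces at y = -44 and +44 mm.
- slide_holder: Loose grey flat slide holder with a small glass window, 36 mm along x, 84 mm along y, 5 mm thick, about 60 g, lying on the base's top between the guide rails (2 mm play each side). Origin at the centre of its underside; front edge at x = +18 mm. It starts 18 to 28 mm short of the stop pins, in front of the prongs; home, its origin is at x = -18 mm of the light base.
- lip (a point): Middle of the top of the lip's rear face: the holder's raised lip stands along its rear (-x) edge, as wide as the holder, 6 mm thick, its top 12 mm above the base's top. The rear face is at x = -18 mm of the holder.
- clip (a joint): Angle of the steel rocker spring clip (rad): 0 at rest, prongs 1.5 mm above the base's top, tail slanting up away from the robot at 26 degrees; 0.45 tail pressed level, prongs 10 mm above the top (the best place to hold it); 0.60 its end stop. It springs back when let go. The prongs clear the holder from about 0.22; released on the holder it rests at about 0.19.
- hinge (a point): Axis of the clip's hinge pin, along y: x = +8 mm of the light base, 9 mm above its top. Its barrel and coils reach 14 mm above the top and end at x = +14 mm: keep the finger beyond. Prongs on the near side: two, each 11 mm wide, at y = -20.5 and +20.5 mm, touching at x = -11 mm, blunt front at x = -13.5 mm of the light base (at rest).
- clip_tail (a point): Point on the upper face of the clip's tail, on its centre line, 35 mm from the hinge; moves with the clip. The tail is a flat paddle 30 mm wide, reaching 58 mm beyond the hinge, over the housing's far edge; at rest its end is 32 mm above the base's top; pressed level it is 7 mm above. A finger can slide along it while holding it level: about 6 N at 17 mm from the hinge, 3 N at 35 mm.
- spare_holder: Bystander: another slide holder of the same shape, lying on the table itself. Not to be used.
- tweezers: Bystander: steel tweezers 105 mm long, 8 mm high, lying on the right-hand wing (-y) of the light base's top.
- slide_box: Bystander: small open white box, 80 x 34 x 30 mm high, standing on the left-hand wing (+y) of the light base's top.
- loupe: Bystander: black eye loupe, 44 mm across, 45 mm high, on the table.
- spray_bottle: Bystander: white bottle, 52 mm across, 130 mm high, on the table.
- blister: Bystander: packed blue blister tray, 150 x 100 mm, 42 mm high, on the table to the right of the light base.
- penlight: Bystander: aluminium penlight 110 mm long, 14 mm thick, lying on the table.
Not all that is in view belongs to the job. What is shaped like the slide_holder but orange is not meant.

How it is judged:
By the outcome, as a careful person would: the job done as asked, in the order asked, and still so for the second after the job is handed in, with the robot touching nothing.
It also fails if it takes over 45 s, if anything falls off the work surface, if the arm or the gripper's body presses on something with over 40 N, if the wrist force passes 120 N, or if a joint passes its speed limit or range.

## Robot

A 6-joint arm with a two-finger parallel gripper is mounted at the origin on the work surface. World frame = base frame: x ahead of the robot, y to its left, z up, the work surface at z = 0. Lengths are in m, angles in rad, forces in N, time in s.
With the tool pointing down it reaches from about 0.325 to 0.925 m from the base axis. Payload 3.1 kg.
Tool frame: the origin (TCP) lies at the very end of the fingers, on their centre line; the grasp point (between the pads) lies 19 mm behind it; z points along the fingers, y is the line along which they close (so a half turn about z gives the same grasp; the last joint's range is limited). The gripper opens to 85 mm and grips with 20 to 120 N. Pads are 22 mm wide; open, the fingers measure 114 mm over their backs; the gripper's body (76 mm by 85 mm) begins 54 mm behind the grasp point. The pads swing forward as they close: fully open they stand 13 mm farther back than shut.
Start: joints at [-1.403, 0.217, 1.613, -0, 1.311, -0.112], TCP at [0.173, -0.601, 0.231] pointing down, gripper open.
Joint ranges: [-2.75, 2.75], [-0.78, 2.1], [0.31, 2.55], [-1.13, 4.27], [0.13, 2.63], [-2.58, 2.58]. Speed limits (rad/s): [2.79, 2.79, 3.14, 3.14, 3.14, 3.14].

## Interface

Orientations are given as a 3x3 rotation matrix whose columns are the frame's x, y, z axes.
In Python, from cell import r gives the robot as it stands. The module is installed in compiled form; this text tells all that it offers.
- The arm moves only by the tool send_rows, never from a script. Its argument "plan" is text: rows parted by semicolons, each of 5 numbers parted by spaces: the shift along the tool's x, y, z in cm, then the turn about the tool's z in rad, then the finger opening in cm, from 0 to 8.54. A call has 1 to 8 rows; each row is the pose to reach, as a shift and turn from the pose commanded when the call began, along the tool's axes at that moment; what a row does not reach only later rows make up. A row lasts 1/12 s, in which the tool goes at most 41.7 mm and 7.16 degrees, less where a joint would pass 70% of its speed; a pose out of reach is approached as far as the arm can. A call with a gripper value outside its range is refused whole. The fingers move at their own pace and stop on an object; the grip force is fixed at half the most. Time passes only in rows, so rows that repeat a pose let the fingers close. It gives the time, the measured TCP pose, the force, the opening and the grip force at its end, in the units of the state.
- r.read_state(): the state, without advancing time (a new reading comes with each control period).
- r.get_image(name): name is "scene" or "side" or "wrist"; returns a dict with "pixels" (420x560x3 uint8, red, green, blue), "depth" (420x560 float32, m along the optical axis (not along the pixel's ray), 0 where there is no reading), "intrinsics" (3x3 intrinsics, pixels), "k1" (the pictures are not rectified: a ray, as slopes to the right and down, at radius r is drawn at 1 + k1 r^2 times it, then the intrinsics apply), "R" (3x3) and "t" (3): a world point X has camera coordinates R X + t; the wrist camera has in their place "T_tool_cam" (4x4, takes a point from camera to tool coordinates, whose origin is the TCP and whose axes are the flange's). Camera axes: x right, y down, z forward; pixel columns grow to the right and rows downward; lengths in m; the calibration is good to about 2 mm. A picture is of the moment at which its call begins: read the wrist's pose just before it.
- r.close_job(): hands the job in; it is judged then, once.
The state is a dict: "time": time; "joint_positions": joint angles; "qd": joint speeds; "joint_torque": joint torques, N m; "tcp_pos": TCP position; "eef_rot": TCP orientation; "force": force on the tool from outside, world axes, zero at the start; "wrist_torque": the same for the moment, N m; "width": opening from 0.0 (shut) to 1.0 (fully open); "grip_force": force on a finger pad.
Only numpy, scipy, OpenCV 4.12 (cv2) and the standard library are available. Lean on these libraries where they do the work, as an engineer would, in place of code of your own. Each camera call takes 0.05 s, during which the arm holds its last target. There are 200 camera calls.

## Working session

There is one attempt and no reset: what is moved stays moved. The work goes in short steps, Python scripts to look and compute and a tool call to move; the robot and the scene stay as the last step left them, time stands still between calls to the robot, and variables do not carry over. Pictures are saved under pics/ and viewed, at most 11 in all, crops included, and the job is handed in when it is done.

Besides the shell and the picture viewer there is one more tool, called as name(argument=value, ...), one argument or row to a line, values as JSON. send_rows: Moves the arm, as the interface text tells. Its arguments: {"type":"object","properties":{"plan":{"type":"string"}},"required":["plan"]}

```bash
mkdir -p pics; cat > h.py <<'E'
import numpy as np, cv2
from cell import r
def save(im,n): cv2.imwrite(n,im["pixels"][:,:,::-1].copy())
def und(im,uv):
    K=im["intrinsics"];p=np.array(uv,float).reshape(-1,2)
    d=(p-[K[0,2],K[1,2]])/[K[0,0],K[1,1]]
    s=d.copy()
    for _ in range(20): s=d/(1+im["k1"]*(s**2).sum(1,keepdims=True))
    return s
def pts(im,uv,depth=None,z=None):
    """world points by depth image, or by plane z"""
    s=und(im,uv);R,t=im["R"],im["t"]
    ray=np.c_[s,np.ones(len(s))]
    if z is None:
        d=np.array([np.median(im["depth"][int(v)-1:int(v)+2,int(u)-1:int(u)+2]) for u,v in uv])
        return (ray*d[:,None]-t)@R
    c=-R.T@t; w=ray@R
    return c+w*((z-c[2])/w[:,2])[:,None]
def proj(im,X):
    c=np.atleast_2d(X)@im["R"].T+im["t"]; s=c[:,:2]/c[:,2:]
    s=s*(1+im["k1"]*(s**2).sum(1,keepdims=True)); K=im["intrinsics"]
    return s*[K[0,0],K[1,1]]+[K[0,2],K[1,2]]
def wrist():
    st=r.read_state(); im=r.get_image("wrist")
    T=np.eye(4);T[:3,:3]=st["eef_rot"];T[:3,3]=st["tcp_pos"]
    M=np.linalg.inv(T@im["T_tool_cam"]); im["R"],im["t"]=M[:3,:3],M[:3,3]
    return im
def load(n): return np.load(n,allow_pickle=True).item()
E
python3 - <<'E'
from h import *
np.set_printoptions(precision=4,suppress=True)
for n in ("scene","side"):
    im=r.get_image(n); save(im,f"pics/{n}0.png"); np.save(n+"0.npy",im)
    print(n,-im["R"].T@im["t"],im["R"][2],im["k1"],im["intrinsics"][0,0])
im=wrist();print(im["T_tool_cam"])
st=r.read_state();print(st)
E
```

```text
scene [1.0119 0.6428 1.0954] [-0.3289 -0.5149 -0.7917] -0.015179668955124933 485.6354294432354
side [0.2812 0.8325 0.7215] [ 0.2582 -0.7583 -0.5986] -0.12499327573108507 428.75497808338207
[[-0.0003 -0.9577 -0.2878  0.0739]
 [ 1.      0.0001 -0.0013 -0.0002]
 [ 0.0012 -0.2878  0.9577 -0.1421]
 [ 0.      0.      0.      1.    ]]
{'time': 0.15, 'joint_positions': array([-1.4032,  0.2176,  1.6146,  0.    ,  1.3113, -0.1122]), 'qd': array([-0.    , -0.0031, -0.0042,  0.0021,  0.0005, -0.0024]), 'joint_torque': array([  0.0001, -39.7452, -30.4415,  -0.0001,   0.0059,   0.    ]), 'tcp_pos': array([ 0.1725, -0.6   ,  0.2302]), 'eef_rot': array([[ 0.9611,  0.2762, -0.0003],
       [ 0.2762, -0.9611,  0.0019],
       [ 0.0002, -0.0019, -1.    ]]), 'force': array([ 0.3596,  0.1725, -0.6885]), 'wrist_torque': array([ 0.0158,  0.0089, -0.0442]), 'grip_force': 0.0, 'width': 0.9981145775223906}
```

View pics/scene0.png

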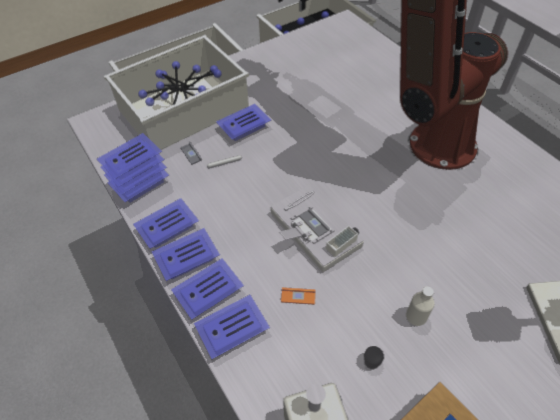

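View pics/side0.png

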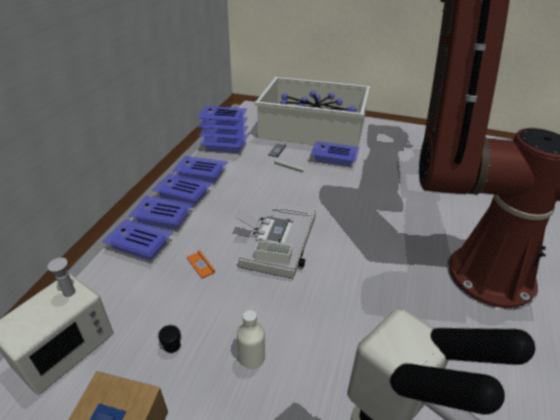

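The scene view shows the base at about (318,232), with the holder at (315,223) and the clip at (300,228). In the side view the base is at (275,240). I'll take a coarse position from these, then look with the wrist camera.

```bash
python3 - <<'E'
from h import *
np.set_printoptions(precision=4,suppress=True)
a=load("scene0.npy");b=load("side0.npy")
print(pts(a,[(315,223),(303,228),(299,201),(344,238),(362,241),(328,266),(290,232),(273,212)]))
print(pts(b,[(278,231),(272,254),(292,212),(248,221)]))
for n,im,(u0,v0,u1,v1),s in(("a",a,(255,180,375,280),4),("b",b,(225,195,325,285),4)):
    c=cv2.resize(im["pixels"][v0:v1,u0:u1,::-1].copy(),None,fx=s,fy=s,interpolation=cv2.INTER_CUBIC); cv2.imwrite(f"pics/c{n}.png",c[:400])
A=cv2.imread("pics/ca.png");B=cv2.imread("pics/cb.png")
B=cv2.resize(B,(320,288))
o=np.zeros((400,800,3),np.uint8);o[:A.shape[0],:A.shape[1]]=A;o[:288,480:800]=B
cv2.imwrite("pics/cc.png",o)
E
```

```text
[[ 0.53    0.0452  0.0411]
 [ 0.5643  0.0384  0.037 ]
 [ 0.5209 -0.0433  0.0372]
 [ 0.5079  0.1393  0.0664]
 [ 0.4585  0.157   0.0334]
 [ 0.5731  0.1632  0.022 ]
 [ 0.6075  0.0404  0.0554]
 [ 0.5972 -0.0593  0.0253]]
[[ 0.527   0.0473  0.0405]
 [ 0.5085  0.1504  0.0586]
 [ 0.5161 -0.0401  0.0396]
 [ 0.6058  0.0489  0.0539]]
```

View pics/cc.png

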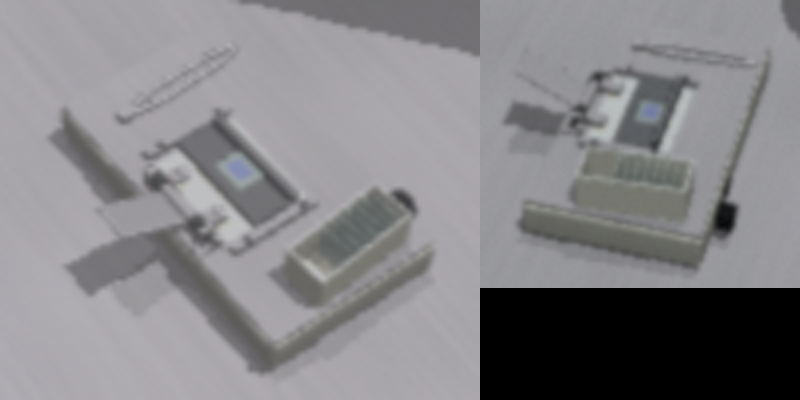

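send_rows(
  plan="25 -24 0 0 8.54;25 -24 0 0 8.54;25 -24 0 0 8.54;25 -24 0 0 8.54;25 -24 0 0 8.54;25 -24 0 0 8.54;25 -24 0 0 8.54;25 -24 0 0 8.54",
)

```text
time: 0.82
tcp_pos: [0.3404, -0.3104, 0.2311]
eef_rot: [[0.961, 0.276, 0.0], [0.276, -0.961, 0.0], [0.0, -0.0, -1.0]]
force: [0.6, -0.4, -0.0]
width: 0.995
grip_force: 0.0
```

send_rows(
  plan="28.7 -27 0 0 8.54;28.7 -27 0 0 8.54;28.7 -27 0 0 8.54;28.7 -27 0 0 8.54;28.7 -27 0 0 8.54;28.7 -27 0 0 8.54;28.7 -27 0 0 8.54;28.7 -27 0 0 8.54",
)

```text
time: 1.48
tcp_pos: [0.5107, -0.0237, 0.2312]
eef_rot: [[0.961, 0.276, -0.0], [0.276, -0.961, -0.0], [-0.0, 0.0, -1.0]]
force: [0.3, -1.0, 0.6]
width: 1.001
grip_force: 0.0
```

send_rows(
  plan="0 0 0 -0.7 8.54;0 0 0 -0.7 8.54;0 0 0 -0.7 8.54;0 0 0 -0.7 8.54;0 0 0 -0.7 8.54;0 0 0 -0.7 8.54;0 0 0 -0.7 8.54;0 0 0 -0.7 8.54",
)

```text
time: 2.15
tcp_pos: [0.51, -0.0258, 0.231]
eef_rot: [[0.559, 0.829, -0.001], [0.829, -0.559, 0.0], [-0.0, -0.001, -1.0]]
force: [1.9, -0.1, 0.1]
width: 0.998
grip_force: 0.0
```

send_rows(
  plan="0 0 0 -0.69 8.54;0 0 0 -0.69 8.54;0 0 0 -0.69 8.54;0 0 0 -0.69 8.54;0 0 0 -0.69 8.54;0 0 0 -0.69 8.54;0 0 0 -0.69 8.54;0 0 0 -0.69 8.54",
)

```text
time: 2.82
tcp_pos: [0.5101, -0.0259, 0.2312]
eef_rot: [[-0.096, 0.995, -0.0], [0.995, 0.096, 0.0], [0.0, -0.0, -1.0]]
force: [0.8, 1.2, -0.4]
width: 0.997
grip_force: 0.0
```

```bash
python3 - <<'E'
from h import *
np.set_printoptions(precision=4,suppress=True)
im=wrist(); save(im,"pics/w1.png"); np.save("w1.npy",im)
st=r.read_state();print(st["time"],st["tcp_pos"],st["eef_rot"],im["k1"])
E
```

```text
2.8667 [ 0.5102 -0.0259  0.2312] [[-0.0962  0.9954 -0.0001]
 [ 0.9954  0.0962  0.    ]
 [ 0.     -0.0001 -1.    ]] -0.05211140091866283
```

View pics/w1.png

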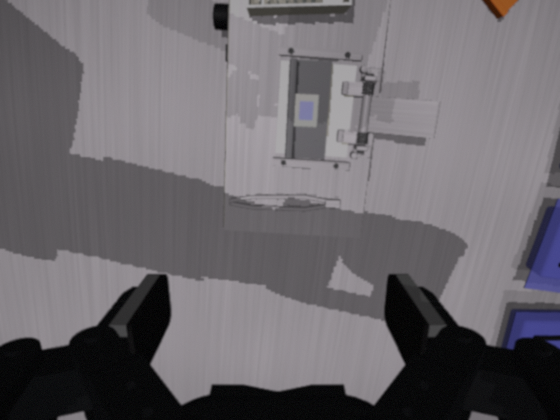

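The wrist view shows the base clearly: holder lip at about (288,108), window (306,110), prongs near (355,88) and (350,137), hinge at x≈368, tail to (437,118). Next is a second view from directly above it.

send_rows(
  plan="6 2.5 0 0 8.54;6 2.5 0 0 8.54;6 2.5 0 0 8.54;6 2.5 0 0 8.54;6 2.5 0 0 8.54",
)

```text
time: 3.28
tcp_pos: [0.529, 0.036, 0.2311]
eef_rot: [[-0.098, 0.995, -0.001], [0.995, 0.098, -0.001], [-0.001, -0.001, -1.0]]
force: [1.0, 1.0, 0.2]
width: 1.0
grip_force: 0.0
```

```bash
python3 - <<'E'
from h import *
im=wrist(); save(im,"pics/w2.png"); np.save("w2.npy",im)
u0,v0,u1,v1=150,100,450,325
o=cv2.resize(im["pixels"][v0:v1,u0:u1,::-1].copy(),(800,600),interpolation=cv2.INTER_CUBIC);cv2.imwrite("pics/w2c.png",o)
print(r.read_state()["tcp_pos"])
E
```

```text
[0.52891763 0.03574848 0.23114534]
```

View pics/w2c.png

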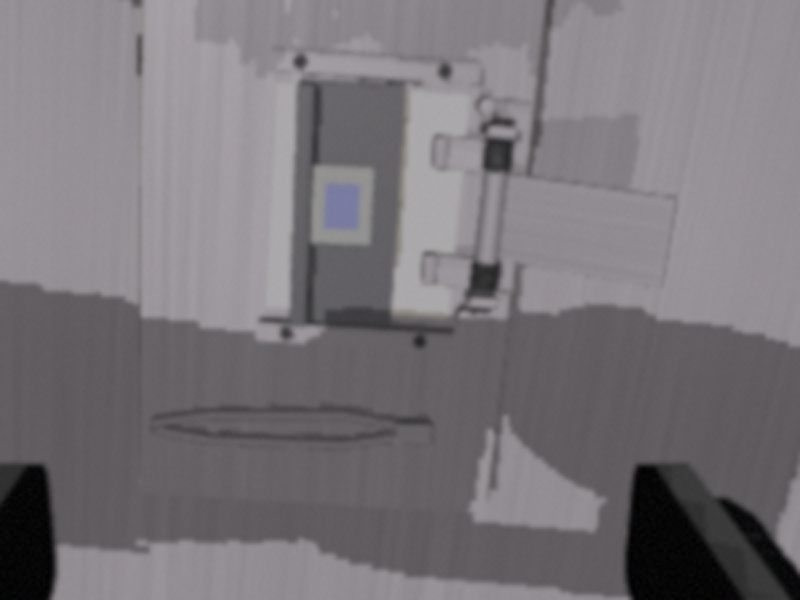

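The close view shows, in crop pixels: lip rear edge (300,82)–(291,322), holder front edge (407,85)–(392,318), rail screws (300,61), (445,71), (286,332), (419,341), and tail end corners (675,196), (662,285).

```bash
cat > m.py <<'E'
from h import *
np.set_printoptions(precision=4,suppress=True)
im=load("w2.npy")
F=lambda L:np.array(L)/(800/300)+[150,100]
g={"lip_rear":([(300,82),(291,322)],.047),"front":([(407,85),(392,318)],.040),"screws":([(300,61),(445,71),(286,332),(419,341)],.041),
"coil":([(498,155),(485,278)],.049),"tailend":([(675,196),(662,285)],.067),"tailroot":([(520,222)],.045),"prong":([(433,152),(423,268)],.038),"pin":([(485,105)],.044),
"nearedge":([(140,100),(142,490)],.035),"faredge":([(548,20),(530,160),(490,490)],.035)}
for k,(p,z) in g.items():
    print(k);print(np.c_[pts(im,F(p),z=z),pts(im,F(p))])
# stereo check on screws/lip vs w1: correlation at same plane z
a=load("w1.npy")
for k in("screws","lip_rear","tailend"):
    p=F(g[k][0]); ga,gb=[cv2.cvtColor(x["pixels"],cv2.COLOR_RGB2GRAY) for x in(a,im)]
    for q in p:
        best=[]
        for z in np.arange(.025,.08,.001):
            n=np.mgrid[-8:9,-8:9].reshape(2,-1).T[:,::-1]
            P=pts(im,q+n,z=z); ua=proj(a,P).astype(np.float32)
            va=cv2.remap(ga,ua[:,0],ua[:,1],cv2.INTER_LINEAR).ravel().astype(float)
            ub=(q+n).astype(np.float32); vb=cv2.remap(gb,ub[:,0],ub[:,1],cv2.INTER_LINEAR).ravel().astype(float)
            best.append((np.corrcoef(va,vb)[0,1],z))
        print(k,max(best))
E
python3 m.py
```

```text
lip_rear
[[0.5119 0.0829 0.047  0.5115 0.0819 0.0354]
 [0.5159 0.0006 0.047  0.5159 0.0002 0.046 ]]
front
[[0.5472 0.0848 0.04   0.5476 0.0844 0.0345]
 [0.5514 0.0033 0.04   0.5519 0.0015 0.0345]]
screws
[[ 0.5111  0.0892  0.041   0.5111  0.0892  0.041 ]
 [ 0.5591  0.0907  0.041   0.5591  0.0907  0.0415]
 [ 0.5143 -0.0054  0.041   0.5143 -0.0053  0.0413]
 [ 0.562  -0.0041  0.041   0.5619 -0.0038  0.0419]]
coil
[[0.5792 0.0659 0.049  0.5792 0.0659 0.0488]
 [0.5808 0.0236 0.049  0.5808 0.0235 0.0487]]
tailend
[[0.634  0.0611 0.067  0.6582 0.0506 0.0005]
 [0.6354 0.0317 0.067  0.6357 0.0315 0.0663]]
tailroot
[[0.5906 0.0434 0.045  0.5905 0.0435 0.0458]]
prong
[[0.5588 0.0632 0.038  0.5586 0.0634 0.0396]
 [0.5604 0.0221 0.038  0.5602 0.0227 0.0401]]
pin
[[0.5734 0.0812 0.044  0.5735 0.0812 0.0431]]
nearedge
[[ 0.4578  0.0707  0.035   0.4511  0.0666 -0.0004]
 [ 0.4645 -0.0767  0.035   0.4644 -0.077   0.0344]]
faredge
[[ 0.5919  0.1104  0.035   0.5992  0.1105 -0.0008]
 [ 0.5929  0.0634  0.035   0.5943  0.0625  0.0284]
 [ 0.5972 -0.0635  0.035   0.5985 -0.0665  0.0291]]
screws (np.float64(0.7577101781882324), np.float64(0.03800000000000001))
screws (np.float64(0.7250802321840774), np.float64(0.03500000000000001))
screws (np.float64(0.6743897982780207), np.float64(0.03800000000000001))
screws (np.float64(0.9569296337471995), np.float64(0.03700000000000001))
lip_rear (np.float64(0.9193535753091806), np.float64(0.039000000000000014))
lip_rear (np.float64(0.9269406689717911), np.float64(0.039000000000000014))
tailend (np.float64(0.21816881142903333), np.float64(0.06800000000000003))
tailend (np.float64(0.42944053806960947), np.float64(0.07500000000000004))
```

```bash
python3 - <<'E'
from h import *
np.set_printoptions(precision=4,suppress=True)
im=load("w2.npy"); T=im["T_tool_cam"]
v,u=np.mgrid[0:420:2,0:560:2]; uv=np.c_[u.ravel(),v.ravel()]
s=und(im,uv); d=im["depth"][uv[:,1],uv[:,0]]
P=(np.c_[s,np.ones(len(s))]*d[:,None])@T[:3,:3].T+T[:3,3]
m=(d>0)&(P[:,2]<.06)&(abs(P[:,0])<.03); Q=P[m]
for sg in(-1,1):
    q=Q[Q[:,1]*sg>0]; 
    print(sg,len(q),"zmax",np.sort(q[:,2])[-5:])
    for z0 in np.arange(-.06,.005,.005):
        k=q[(q[:,2]>z0)&(q[:,2]<=z0+.005)]
        if len(k):print(round(z0,3),len(k),k.min(0),k.max(0))
E
```

```text
-1 4868 zmax [-0.0137 -0.0137 -0.0134 -0.0127 -0.0126]
-0.06 243 [ 0.0063 -0.07   -0.06  ] [ 0.0146 -0.0403 -0.055 ]
-0.055 87 [ 0.0017 -0.0605 -0.055 ] [ 0.0131 -0.042  -0.05  ]
-0.05 144 [-0.0008 -0.0495 -0.05  ] [ 0.0124 -0.0416 -0.045 ]
-0.045 151 [-0.0101 -0.056  -0.045 ] [ 0.0122 -0.0416 -0.04  ]
-0.04 150 [-0.0106 -0.056  -0.04  ] [ 0.0121 -0.0418 -0.035 ]
-0.035 130 [-0.0103 -0.0557 -0.0349] [ 0.012  -0.0418 -0.0303]
-0.03 127 [-0.0108 -0.0561 -0.0299] [ 0.0122 -0.0418 -0.0251]
-0.025 102 [-0.0101 -0.0553 -0.025 ] [ 0.0119 -0.0418 -0.02  ]
-0.02 84 [-0.0107 -0.054  -0.02  ] [ 0.0118 -0.0416 -0.0151]
-0.015 15 [-0.0093 -0.0424 -0.015 ] [ 0.0067 -0.0418 -0.0126]
1 4959 zmax [-0.0132 -0.0129 -0.0128 -0.0124 -0.0122]
-0.06 224 [ 0.0066  0.0417 -0.06  ] [ 0.0147  0.073  -0.0551]
-0.055 107 [ 0.0015  0.0426 -0.0548] [ 0.013   0.0636 -0.05  ]
-0.05 127 [-0.0026  0.0428 -0.05  ] [ 0.0122  0.0497 -0.045 ]
-0.045 148 [-0.0095  0.0425 -0.045 ] [ 0.0121  0.057  -0.04  ]
-0.04 150 [-0.0112  0.0423 -0.04  ] [ 0.0121  0.0567 -0.035 ]
-0.035 133 [-0.0108  0.0427 -0.035 ] [ 0.0121  0.0563 -0.03  ]
-0.03 118 [-0.0103  0.0426 -0.0299] [ 0.012   0.0568 -0.025 ]
-0.025 107 [-0.0106  0.0428 -0.025 ] [ 0.0121  0.057  -0.02  ]
-0.02 80 [-0.0107  0.0428 -0.0199] [ 0.0117  0.0549 -0.0151]
-0.015 20 [-0.009   0.043  -0.0148] [ 0.009   0.0437 -0.0122]
```

Heights agree with the text. Open, the tips stand 13 mm behind the TCP, with inner faces at about ±42 mm. I estimate the base origin at (0.5725, 0.0441), yaw 0.035, and the lip rear at base x ≈ -59 mm. Now I'll align and come down part way.

send_rows(
  plan="0.53 2.41 0 0.063 8.54;0.53 2.41 0 0.063 8.54;0.53 2.41 4 0.063 8.54;0.53 2.41 8 0.063 8.54;0.53 2.41 12 0.063 8.54;0.53 2.41 15 0.063 8.54;0.53 2.41 17 0.063 8.54;0.53 2.41 17 0.063 8.54",
)

```text
time: 4.0
tcp_pos: [0.5473, 0.0432, 0.0558]
eef_rot: [[-0.035, 0.999, -0.012], [0.999, 0.035, 0.0], [0.001, -0.012, -1.0]]
force: [-1.2, 0.4, -0.2]
width: 1.002
grip_force: 0.0
```

```bash
python3 - <<'E'
from h import *
np.set_printoptions(precision=4,suppress=True)
im=wrist(); save(im,"pics/w3.png"); np.save("w3.npy",im)
st=r.read_state();print(st["time"],st["tcp_pos"],st["eef_rot"])
a=r.get_image("side");np.save("s3.npy",a)
c=proj(a,st["tcp_pos"])[0].astype(int);print(c)
o=np.zeros((420,800,3),np.uint8);o[:,:400]=im["pixels"][:,80:480,::-1]
q=a["pixels"][c[1]-60:c[1]+40,c[0]-50:c[0]+50,::-1].copy();o[:400,400:]=cv2.resize(q,(400,400),interpolation=cv2.INTER_CUBIC)
cv2.imwrite("pics/o3.png",o)
E
```

```text
4.05 [0.5496 0.0432 0.0586] [[-0.0349  0.9994 -0.0069]
 [ 0.9994  0.0349  0.0001]
 [ 0.0003 -0.0069 -1.    ]]
[269 222]
```

View pics/o3.png

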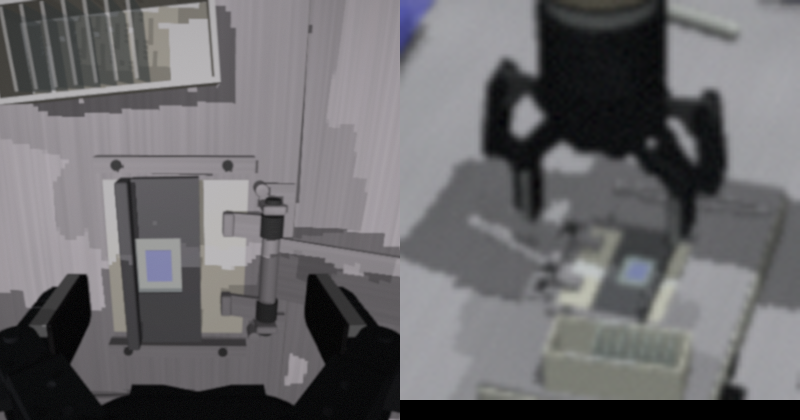

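The left half (wrist) shows the finger pads astride the holder: lip rear edge (118,180)–(132,348), hinge at x≈270. The right half (side) shows the tips above the tail and behind the lip. I'll let the arm settle and re-measure before pressing.

send_rows(
  plan="0 0 0 0 8.54;0 0 0 0 8.54;0 0 0 0 8.54",
)

```text
time: 4.35
tcp_pos: [0.5547, 0.0438, 0.0637]
eef_rot: [[-0.036, 0.999, 0.005], [0.999, 0.036, -0.0], [-0.0, 0.005, -1.0]]
force: [-0.9, 1.1, 1.2]
width: 1.0
grip_force: 0.0
```

```bash
python3 - <<'E'
from h import *
np.set_printoptions(precision=4,suppress=True)
im=wrist(); np.save("w4.npy",im); save(im,"pics/w4.png")
st=r.read_state();print(st["time"],st["tcp_pos"],st["eef_rot"])
c=im["pixels"][140:380,160:440,::-1].copy();cv2.imwrite("pics/w4c.png",cv2.resize(c,(700,600),interpolation=cv2.INTER_CUBIC))
E
```

```text
4.4 [0.5543 0.0439 0.0634] [[-0.036   0.9993  0.0038]
 [ 0.9994  0.036  -0.0002]
 [-0.0003  0.0038 -1.    ]]
```

View pics/w4c.png

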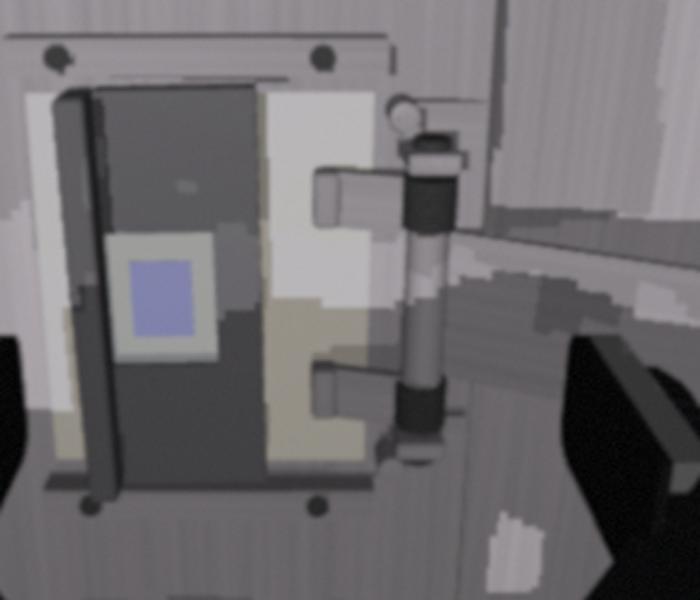

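The settled view shows the lip rear edge from (55,100) to (88,495), screws at (57,58), (322,58), (90,505), (317,505), and coils at (430,200), (420,405). The arm overshoots after fast rows, so I'll move gently from here.

```bash
python3 - <<'E'
from h import *
np.set_printoptions(precision=4,suppress=True)
im=load("w4.npy");F=lambda L:np.array(L)/2.5+[160,140]
for k,L,z in(("lip",[(55,100),(88,495)],.047),("front",[(255,90),(268,475)],.04),("screws",[(57,58),(322,58),(90,505),(317,505)],.041),("coil",[(430,200),(420,405)],.049),("prong",[(314,198),(314,388)],.0385),("pin",[(402,115)],.044)):
    print(k,pts(im,F(L),z=z).round(4).tolist(), pts(im,F(L))[:,2])
st=r.read_state();print(st["tcp_pos"],st["eef_rot"][2])
E
```

```text
lip [[0.5119, 0.0825, 0.047], [0.5151, 0.0013, 0.047]] [0.0465 0.0409]
front [[0.5468, 0.0841, 0.04], [0.5514, 0.0025, 0.04]] [0.0362 0.0361]
screws [[0.511, 0.0889, 0.041], [0.5587, 0.0905, 0.041], [0.5141, -0.0056, 0.041], [0.5619, -0.0039, 0.041]] [0.0416 0.0409 0.0411 0.0413]
coil [[0.5789, 0.067, 0.049], [0.5803, 0.0254, 0.049]] [0.0484 0.0487]
prong [[0.5585, 0.0632, 0.0385], [0.5602, 0.0225, 0.0385]] [0.0398 0.0412]
pin [[0.5734, 0.0812, 0.044]] [0.0435]
[0.5543 0.0439 0.0634] [-0.0003  0.0038 -1.    ]
```

send_rows(
  plan="0 0 0.3 0 8.54;0 0 0.6 0 8.54;0 0 0.9 0 8.54;0 0 1.2 0 8.54;0 0 1.5 0 8.54;0 0 1.8 0 8.54;0 0 2 0 8.54;0 0 2 0 8.54",
)

```text
time: 5.07
tcp_pos: [0.552, 0.044, 0.0404]
eef_rot: [[-0.036, 0.999, -0.002], [0.999, 0.036, 0.0], [0.0, -0.002, -1.0]]
force: [-0.6, 0.2, -0.6]
width: 0.999
grip_force: 0.0
```

send_rows(
  plan="0 0 0.2 0 8.54;0 0 0.4 0 8.54;0 0 0.6 0 8.54;0 0 0.8 0 8.54;0 0 1 0 8.54;0 0 1.1 0 8.54;0 0 1.1 0 8.54;0 0 1.1 0 8.54",
)

```text
time: 5.73
tcp_pos: [0.5538, 0.0439, 0.031]
eef_rot: [[-0.036, 0.999, 0.002], [0.999, 0.036, -0.0], [-0.0, 0.002, -1.0]]
force: [2.8, 0.5, 4.3]
width: 1.002
grip_force: 1.9
```

```bash
python3 - <<'E'
from h import *
np.set_printoptions(precision=4,suppress=True)
im=wrist(); np.save("w5.npy",im)
st=r.read_state();print(st["time"],st["tcp_pos"],st["force"],st["eef_rot"][:,2])
a=r.get_image("side");b=r.get_image("scene")
o=np.zeros((420,800,3),np.uint8);o[:,:400]=im["pixels"][:,80:480,::-1]
for k,x in enumerate((a,b)):
    c=proj(x,[.57,.044,.05])[0].astype(int)
    o[k*210:k*210+210,400:]=cv2.resize(x["pixels"][c[1]-26:c[1]+26,c[0]-50:c[0]+50,::-1].copy(),(400,210),interpolation=cv2.INTER_CUBIC)
cv2.imwrite("pics/o5.png",o)
E
```

```text
5.7833 [0.5537 0.0439 0.0309] [ 2.6494 -0.2213  3.6375] [ 0.0021 -0.0001 -1.    ]
```

View pics/o5.png

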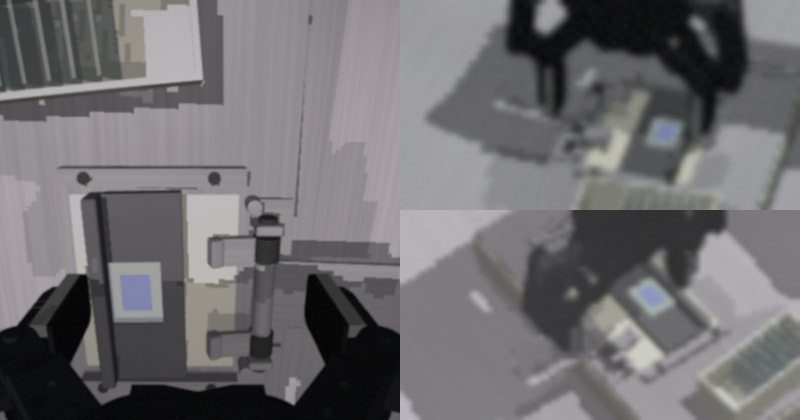

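Finger B is pressing the tail, at about 4 N, and finger A stands behind the lip. Prong tips are at about (212,250) and (212,345). I'll check their lift from depth.

```bash
python3 - <<'E'
from h import *
np.set_printoptions(precision=4,suppress=True)
im=load("w5.npy")
for vv in(245,252,341,350): print(vv,pts(im,[(80+u,vv) for u in range(205,244,4)])[:,[0,2]].round(4).tolist())
v=load("w4.npy")
print(pts(v,[(160+u/2.5,140+198/2.5) for u in range(312,400,10)])[:,[0,2]].round(4).tolist())
print(pts(im,[(80+95,300),(80+88,300),(80+180,260)]))
E
```

```text
245 [[0.5567, 0.0347], [0.5577, 0.0467], [0.5591, 0.0487], [0.5605, 0.0489], [0.562, 0.0485], [0.5636, 0.0468], [0.565, 0.047], [0.5666, 0.0466], [0.5681, 0.046], [0.5697, 0.0456]]
252 [[0.5568, 0.0351], [0.5578, 0.0466], [0.5592, 0.0487], [0.5606, 0.0489], [0.5621, 0.0483], [0.5638, 0.0465], [0.5653, 0.0464], [0.5668, 0.0463], [0.5683, 0.0461], [0.5698, 0.0461]]
341 [[0.5586, 0.0346], [0.5595, 0.0477], [0.5611, 0.0488], [0.5627, 0.0485], [0.5644, 0.0469], [0.5661, 0.0468], [0.5677, 0.0464], [0.5693, 0.0466], [0.571, 0.0459], [0.5727, 0.0458]]
350 [[0.5588, 0.0356], [0.5597, 0.0479], [0.5612, 0.0492], [0.5629, 0.0485], [0.5647, 0.0467], [0.5663, 0.0465], [0.568, 0.0461], [0.5697, 0.0458], [0.5714, 0.0458], [0.573, 0.0456]]
[[0.5582, 0.0353], [0.5598, 0.0421], [0.5617, 0.0418], [0.5636, 0.0417], [0.5655, 0.0418], [0.5673, 0.042], [0.5692, 0.0423], [0.571, 0.0427], [0.5728, 0.0433]]
[[0.5144 0.042  0.0464]
 [0.5116 0.0417 0.046 ]
 [0.5469 0.0571 0.0396]]
```

The prongs are about 7 mm up (~0.35 rad), clear of the 5 mm holder. I'll go down another 0.5 mm and push slowly.

send_rows(
  plan="0 0.1 0.05 0 8.54;0 0.3 0.05 0 8.54;0 0.5 0.05 0 8.54;0 0.7 0.05 0 8.54;0 0.9 0.05 0 8.54;0 1.1 0.05 0 8.54;0 1.3 0.05 0 8.54;0 1.5 0.05 0 8.54",
)

```text
time: 6.55
tcp_pos: [0.5638, 0.0446, 0.0281]
eef_rot: [[-0.036, 0.999, -0.009], [0.999, 0.036, 0.0], [0.0, -0.009, -1.0]]
force: [-4.4, -0.7, 5.3]
width: 1.005
grip_force: 2.4
```

send_rows(
  plan="0 0.15 0 0 8.54;0 0.3 0 0 8.54;0 0.4 0 0 8.54;0 0.5 0 0 8.54;0 0.55 0 0 8.54;0 0.6 0 0 8.54;0 0.6 0 0 8.54;0 0.6 0 0 8.54",
)

```text
time: 7.22
tcp_pos: [0.5737, 0.0447, 0.0298]
eef_rot: [[-0.036, 0.999, 0.0], [0.999, 0.036, -0.0], [-0.0, 0.0, -1.0]]
force: [-2.3, 0.3, 2.0]
width: 0.998
grip_force: 1.4
```

```bash
python3 - <<'E'
from h import *
np.set_printoptions(precision=4,suppress=True)
im=wrist(); np.save("w6.npy",im)
st=r.read_state();print(st["time"],st["tcp_pos"],st["force"],st["eef_rot"][:,2])
cv2.imwrite("pics/w6.png",cv2.resize(im["pixels"][150:390,140:420,::-1].copy(),(700,600),interpolation=cv2.INTER_CUBIC))
E
```

```text
7.2667 [0.5737 0.0447 0.0299] [-2.2109  0.575   2.2807] [ 0.0002  0.     -1.    ]
```

View pics/w6.png

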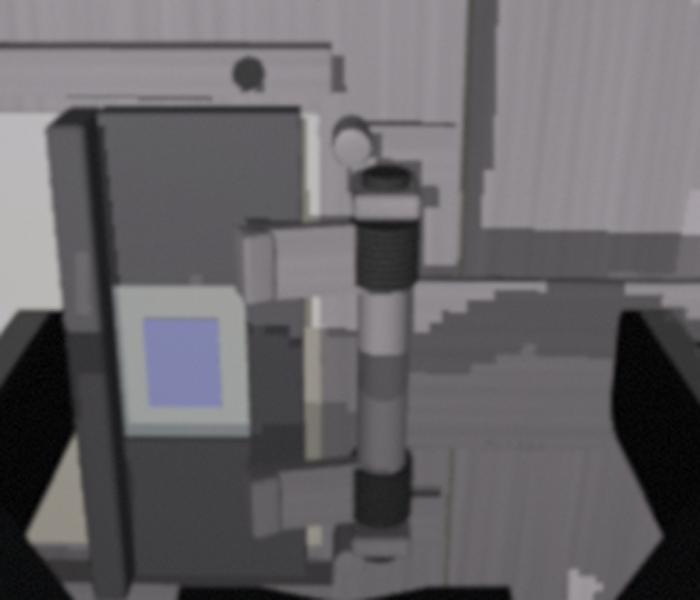

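The holder is under the lifted prongs. Its front edge (x≈303) is still about 4–5 mm short of the pin (x≈337), so I'll keep pushing, slower.

send_rows(
  plan="0 0.08 0 0 8.54;0 0.16 0 0 8.54;0 0.24 0 0 8.54;0 0.32 0 0 8.54;0 0.36 0 0 8.54;0 0.4 0 0 8.54;0 0.4 0 0 8.54;0 0.4 0 0 8.54",
)

```text
time: 7.93
tcp_pos: [0.5778, 0.0449, 0.0298]
eef_rot: [[-0.036, 0.999, 0.0], [0.999, 0.036, 0.0], [-0.0, 0.0, -1.0]]
force: [-1.5, -0.6, 2.5]
width: 1.004
grip_force: 1.3
```

send_rows(
  plan="0 0.04 0 0 8.54;0 0.08 0 0 8.54;0 0.1 0 0 8.54;0 0.1 0 0 8.54;0 0.1 0 0 8.54;0 0.1 0 0 8.54",
)

```text
time: 8.43
tcp_pos: [0.5785, 0.0449, 0.0298]
eef_rot: [[-0.036, 0.999, -0.0], [0.999, 0.036, 0.0], [0.0, -0.0, -1.0]]
force: [-2.9, -0.5, 3.1]
width: 1.001
grip_force: 1.6
```

```bash
python3 - <<'E'
from h import *
np.set_printoptions(precision=4,suppress=True)
im=wrist(); np.save("w7.npy",im)
st=r.read_state();print(st["time"],st["tcp_pos"],st["force"],st["wrist_torque"])
cv2.imwrite("pics/w7.png",cv2.resize(im["pixels"][150:390,140:420,::-1].copy(),(700,600),interpolation=cv2.INTER_CUBIC))
E
```

```text
8.4833 [0.5785 0.0449 0.0298] [-3.0396  0.8306  2.6365] [ 0.0052  0.419  -0.014 ]
```

View pics/w7.png

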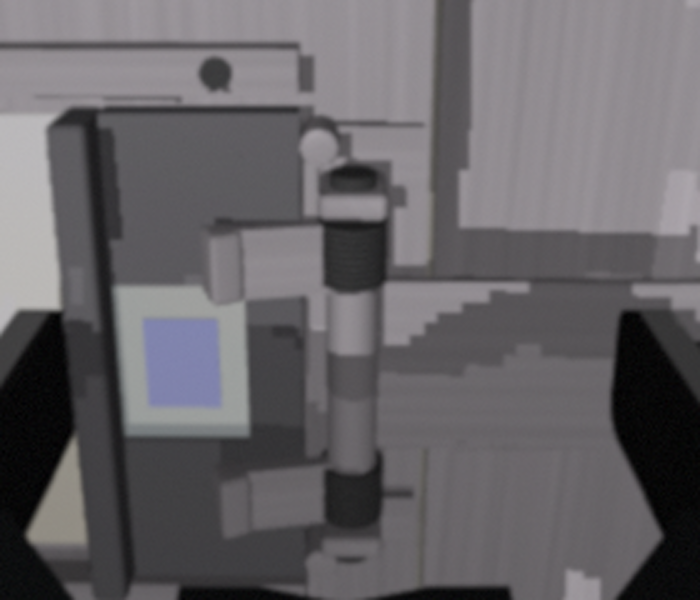

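The front edge (x≈303) is now level with the rail end (300) and the pin's near side. I'll make small pushes until the force shows firm contact.

send_rows(
  plan="0 0.05 0 0 8.54;0 0.1 0 0 8.54;0 0.1 0 0 8.54;0 0.1 0 0 8.54",
)

```text
time: 8.82
tcp_pos: [0.5786, 0.0449, 0.0296]
eef_rot: [[-0.036, 0.999, -0.003], [0.999, 0.036, -0.0], [0.0, -0.003, -1.0]]
force: [-5.4, -0.2, 4.4]
width: 1.002
grip_force: 3.0
```

send_rows(
  plan="0 0.05 0 0 8.54;0 0.1 0 0 8.54;0 0.1 0 0 8.54;0 0.1 0 0 8.54",
)

```text
time: 9.15
tcp_pos: [0.5786, 0.045, 0.0295]
eef_rot: [[-0.036, 0.999, -0.005], [0.999, 0.036, -0.0], [0.0, -0.005, -1.0]]
force: [-7.0, -0.2, 6.4]
width: 0.997
grip_force: 3.9
```

The TCP has stopped at x=0.5786 while the force keeps rising, so the holder is against the stop. One more small push to square it, then I'll check both sides numerically.

send_rows(
  plan="0 0.05 0 0 8.54;0 0.1 0 0 8.54;0 0.1 0 0 8.54;0 0.1 0 0 8.54",
)

```text
time: 9.48
tcp_pos: [0.5787, 0.045, 0.0294]
eef_rot: [[-0.036, 0.999, -0.007], [0.999, 0.036, -0.0], [0.0, -0.007, -1.0]]
force: [-8.9, -0.2, 7.5]
width: 1.003
grip_force: 4.9
```

```bash
python3 - <<'E'
from h import *
np.set_printoptions(precision=4,suppress=True)
im=wrist(); np.save("w8.npy",im)
st=r.read_state();print(st["time"],st["tcp_pos"],st["force"])
g=cv2.cvtColor(im["pixels"],cv2.COLOR_RGB2GRAY).astype(int)
# full px = 140+u/2.5, 150+v/2.5 ; edges found along rows
for v in(200,204,215,230,335,345,360,370,375): print(v,g[v,248:276].tolist(), g[v,156:176].tolist())
for n,L,z in(("lip",[(50,130),(92,590)],.047),("lipfront",[(97,112),(127,590)],.047),("front",[(303,120),(305,400),(305,570)],.04),("pin",[(318,145)],.044),("screw",[(215,73)],.041),("coil",[(355,255),(352,495)],.049)):
    print(n,pts(im,np.array(L)/2.5+[140,150],z=z)[:,:2].tolist())
E
```

```text
9.5333 [0.5787 0.0449 0.0294] [-8.2673 -0.2033  8.8736]
200 [93, 93, 95, 95, 93, 94, 93, 94, 93, 92, 86, 75, 63, 67, 71, 74, 75, 75, 76, 72, 69, 65, 63, 60, 58, 64, 79, 95] [184, 175, 153, 118, 90, 72, 68, 66, 68, 68, 67, 68, 67, 68, 67, 62, 55, 46, 37, 32]
204 [94, 93, 94, 93, 93, 93, 93, 94, 94, 92, 87, 86, 101, 128, 148, 159, 161, 160, 157, 156, 153, 149, 141, 126, 102, 78, 73, 89] [179, 155, 120, 95, 92, 93, 93, 94, 94, 93, 94, 94, 94, 92, 93, 85, 75, 60, 43, 31]
215 [93, 94, 93, 92, 94, 92, 92, 93, 92, 92, 90, 82, 77, 94, 114, 126, 132, 135, 138, 140, 140, 136, 134, 134, 138, 141, 139, 133] [185, 180, 160, 127, 100, 92, 93, 93, 93, 94, 94, 94, 94, 93, 94, 92, 84, 72, 56, 43]
230 [91, 92, 92, 92, 92, 91, 92, 93, 91, 93, 90, 81, 76, 83, 89, 87, 86, 87, 95, 114, 131, 138, 140, 141, 142, 141, 140, 142] [185, 185, 185, 175, 148, 110, 92, 91, 92, 93, 94, 93, 93, 93, 93, 92, 92, 87, 76, 61]
335 [54, 54, 56, 57, 56, 56, 57, 57, 55, 55, 55, 56, 55, 57, 58, 57, 58, 57, 58, 59, 59, 61, 67, 76, 83, 88, 93, 99] [10, 7, 4, 6, 6, 8, 21, 60, 106, 134, 143, 145, 143, 142, 129, 96, 69, 63, 64, 64
[... 675 characters left out ...]
, 65, 63, 64, 64, 64, 63, 63, 66, 78, 95, 105, 105, 106, 106, 105, 106, 106, 106, 105, 103, 95, 81, 76] [16, 23, 36, 47, 53, 56, 55, 55, 54, 56, 55, 55, 54, 55, 54, 55, 55, 56, 58, 60]
lip [[0.5364746106635654, 0.08301460649700203], [0.5385357884138163, 0.0030330612037822308]]
lipfront [[0.5432689512074134, 0.08588072028346681], [0.5444600763231416, 0.003382133196351972]]
front [[0.5718305777407372, 0.08394903705027165], [0.5732399715064743, 0.036932400586356204], [0.5740146157265854, 0.0028766713097570923]]
pin [[0.5742485108153853, 0.08136880046523495]]
screw [[0.5590022925070683, 0.09074709332101202]]
coil [[0.5801435703588442, 0.06659446820075546], [0.581310509259938, 0.025699352644573]]
```

Both sides read home: the front edge lies on the stop line within 1 mm and parallel to it, and the force is stalled. I'll back the finger off the lip with the tail still held, so friction can't lift the holder, then rise gently.

send_rows(
  plan="0 -0.1 0 0 8.54;0 -0.2 0 0 8.54;0 -0.3 0 0 8.54;0 -0.4 0 0 8.54;0 -0.5 0 0 8.54;0 -0.6 0 0 8.54;0 -0.6 0 0 8.54;0 -0.6 0 0 8.54",
)

```text
time: 10.2
tcp_pos: [0.5771, 0.0447, 0.0305]
eef_rot: [[-0.036, 0.999, 0.003], [0.999, 0.036, -0.0], [-0.0, 0.003, -1.0]]
force: [0.9, 0.1, 1.9]
width: 1.001
grip_force: 1.0
```

```bash
python3 - <<'E'
from h import *
np.set_printoptions(precision=4,suppress=True)
im=wrist()
st=r.read_state();print(st["time"],st["tcp_pos"],st["force"])
g=cv2.cvtColor(im["pixels"],cv2.COLOR_RGB2GRAY).astype(int)
R=st["eef_rot"]
# predicted pixels of the front edge if unmoved, from w8
w=load("w8.npy")
for L,z in(([(303,120),(303,200)],.04),([(97,112),(127,590)],.047)):
    X=pts(w,np.array(L)/2.5+[140,150],z=z);p=proj(im,X);print(p.tolist())
    for u,v in p.round().astype(int): print(g[v,u-10:u+11].tolist())
    for u,v in (np.array(L)/2.5+[140,150]).round().astype(int): print("was",cv2.cvtColor(w["pixels"],cv2.COLOR_RGB2GRAY)[v,u-10:u+11].tolist())
E
```

```text
10.25 [0.5769 0.0447 0.0304] [ 0.7533 -0.2789  2.2207]
[[265.8413055097745, 196.7577600329357], [265.7351894534443, 228.56827367402707]]
[93, 93, 94, 93, 94, 92, 91, 85, 76, 77, 74, 71, 72, 73, 73, 70, 69, 66, 67, 72, 86]
[91, 91, 92, 92, 91, 91, 90, 83, 85, 109, 133, 141, 140, 138, 133, 124, 124, 135, 141, 143, 144]
was [93, 93, 95, 94, 94, 94, 93, 87, 77, 74, 77, 77, 75, 75, 75, 73, 71, 70, 70, 70, 78]
was [92, 92, 91, 92, 93, 91, 93, 90, 81, 76, 83, 89, 87, 86, 87, 95, 114, 131, 138, 140, 141]
[[184.27000620868102, 193.75239272249777], [195.38770390448855, 384.35484875583063]]
[41, 41, 43, 41, 41, 42, 40, 40, 43, 58, 71, 74, 74, 74, 74, 75, 74, 75, 74, 76, 75]
[63, 63, 63, 61, 63, 63, 63, 59, 51, 50, 70, 91, 99, 99, 98, 99, 100, 100, 98, 98, 100]
was [42, 41, 42, 40, 41, 44, 41, 41, 42, 51, 66, 74, 74, 77, 75, 72, 71, 70, 68, 69, 68]
was [62, 63, 63, 63, 62, 62, 61, 54, 49, 55, 78, 94, 98, 100, 98, 100, 99, 99, 98, 99, 99]
```

The holder hasn't moved and the finger is about 1.7 mm off the lip. Releasing now, slowly.

send_rows(
  plan="0 0 -0.2 0 8.54;0 0 -0.4 0 8.54;0 0 -0.6 0 8.54;0 0 -0.8 0 8.54;0 0 -1 0 8.54;0 0 -1.2 0 8.54;0 0 -1.4 0 8.54;0 0 -1.6 0 8.54",
)

```text
time: 10.92
tcp_pos: [0.5746, 0.0449, 0.0453]
eef_rot: [[-0.036, 0.999, -0.002], [0.999, 0.036, 0.0], [0.0, -0.002, -1.0]]
force: [-0.6, 0.4, -0.1]
width: 1.004
grip_force: 0.0
```

send_rows(
  plan="0 0 -0.4 0 8.54;0 0 -1 0 8.54;0 0 -2 0 8.54;0 0 -3.5 0 8.54;0 0 -5.5 0 8.54;0 0 -8 0 8.54;0 0 -10 0 8.54;0 0 -11 0 8.54",
)

```text
time: 11.58
tcp_pos: [0.5778, 0.0448, 0.1602]
eef_rot: [[-0.036, 0.999, 0.006], [0.999, 0.036, -0.0], [-0.0, 0.006, -1.0]]
force: [1.3, 0.1, 0.2]
width: 1.0
grip_force: 0.0
```

send_rows(
  plan="0 0 -3 0 8.54;0 0 -5 0 8.54;0 0 -5 0 8.54;0 0 -5 0 8.54;0 0 -5 0 8.54",
)

```text
time: 12.0
tcp_pos: [0.5748, 0.0448, 0.2048]
eef_rot: [[-0.036, 0.999, -0.002], [0.999, 0.036, 0.0], [0.0, -0.002, -1.0]]
force: [0.0, -1.3, -0.7]
width: 1.001
grip_force: 0.0
```

```bash
python3 - <<'E'
from h import *
np.set_printoptions(precision=4,suppress=True)
im=wrist(); np.save("w9.npy",im)
st=r.read_state();print(st["time"],st["tcp_pos"],st["force"])
p=proj(im,[.56,.044,.04])[0].astype(int);u0,v0=p-[120,90];print(u0,v0)
cv2.imwrite("pics/w9.png",cv2.resize(im["pixels"][v0:v0+180,u0:u0+240,::-1].copy(),(800,600),interpolation=cv2.INTER_CUBIC))
E
```

```text
12.05 [0.5743 0.0449 0.204 ] [-0.0526  0.3293 -0.1306]
139 100
```

View pics/w9.png

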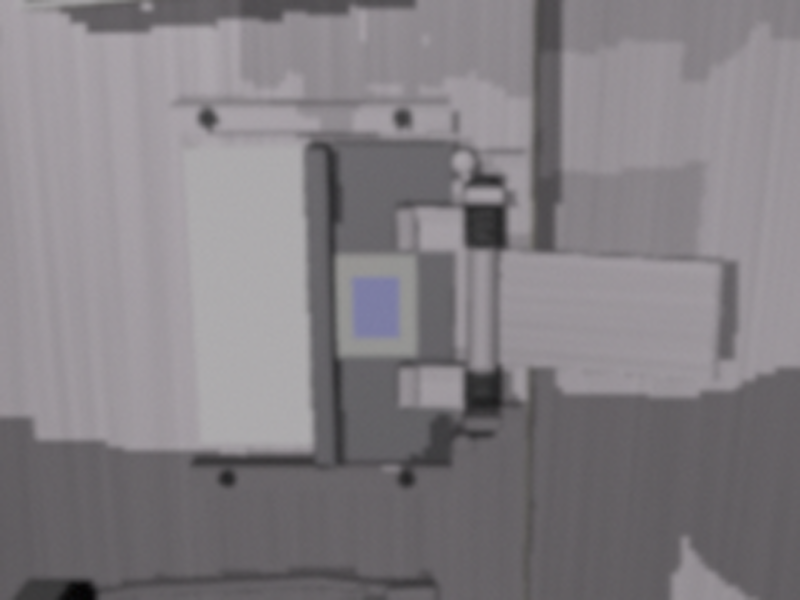

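The holder's front edge (x≈452) is at the stop pins, the prongs (405,228) and (405,385) rest on it, and the hand is well clear. Handing in.

```bash
python3 -c "
from h import *
print(r.close_job())"
```

```text
the job is handed in; nothing more can be done
None
```

The slide holder is home against both stop pins with the clip's prongs clamped down on it, the hand is clear, and the job was handed in at about 12 s.

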